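# Unclamp the welded coupon and rack it

### The job

The steel coupon in the tilted welding fixture is finished. Throw the toggle clamp's handle fully back to its stop so that the arm stands up and stays open, lift the coupon out from between the locating pins, and set it down without dropping it, same face up and flat, across both rails of the low rack beside the coupon already lying there. Do not shift that coupon or disturb the tools around, and leave the clamp open.

Things in the scene. Friction and masses are not known exactly. Their poses are not given: they have to be found in the camera images.
- fixture: Tilted welding fixture of steel, fixed to the bench: foot plate 190 x 190 x 10 mm and a bed 150 (up the slope) x 190 x 10 mm at 30 degrees. Origin: centre of the foot's underside; z up; +x is the way the bed rises, away from the robot at yaw 0. The centre of the bed's top face is at (-5, 0, 78) mm. The clamp stands on the bed's +y half, the coupon lies on the -y half.
- nest (a point): Middle of the seated coupon's underside, fixed to the bed. Axes: x up the slope, y across the bed (to the clamp), z the bed's normal, 30 degrees from vertical. The bed's face is at z = -12 mm. The coupon rests on three buttons 12 mm high, diameter 14 mm, centred at (x, y) = (15, 25), (-15, 25), (0, -28) mm. Both long edges are clear of the bed for fingertips.
- pin_low (a point): One of three locating pins (diameter 8 mm, standing 25 mm up from the bed, 5 mm higher than the seated coupon's top); this point is its top. In the axes of nest the pins stand at (x, y) = (-29, -26) (this one) and (-29, 26) mm, against the coupon's lower long edge, 44 mm of free space between them, and at (8, -44), against its end. The upper long edge has no pin.
- coupon: The finished workpiece: flat dark steel plate 80 x 50 x 8 mm, 0.18 to 0.35 kg. Origin: centre of its underside; z up through its thickness, x along the 80 mm, y along the 50 mm. At the start it is seated in the fixture, its 80 mm across the bed, its 50 mm up the slope, and clamped with about 14 N.
- clamp_handle (a joint): Handle's hinge, rad: 0 = shut, at its stop just past dead centre, leaning 18 degrees from the bed's normal towards the coupon; grows as it is thrown back from the coupon (top goes to +y of nest); 1.745 = open stop, lying back 82 degrees from the normal. It needs 3 to 5 N at the grip over the first 0.15 rad, less after. A link drives the arm, which hardly moves over the first 0.25 rad.
- handle_hinge (a point): Point on the handle's hinge axis in the clamp's middle plane, fixed to the bed, at (0, 94, 1) mm in the axes of nest. Axes as nest. The hinge axis is x; the handle opens by turning about -x (right-hand rule).
- grip (a point): Middle of the handle's black rubber grip, on its axis, 110 mm from the hinge: it moves on a circle of 110 mm about handle_hinge in the y-z plane of nest. The grip is barrel-shaped, diameter 24 mm here at its thickest, 17 mm at its ends 30 mm below and 31 mm above. It may be pinched (it then pivots between the fingers) or just pushed over. Axes turn with the handle; shut, they equal those of nest.
- clamp_arm (a joint): Arm's hinge, rad: 0 = down, parallel to the bed, rubber tip pressing on the coupon; grows as it rises; about 1.67 = standing up from the bed, fully open. With the handle at 0.7 rad it stands at 0.37, at 1.2 at 0.89, at 1.5 at 1.26. The pivot is at (0, 85, 26) mm in the axes of nest.
- clamp_end (a point): Point in the steel arm bar (10 x 13 mm) over its spindle, 60 mm from the arm's pivot. Shut, the sprung rubber tip (diameter 16 mm) below it presses on the coupon 25 mm from its middle, towards the clamp.
- rack: Low rack of angle iron, fixed to the bench, 280 x 102 mm. Origin: middle of its footprint on the bench; x along the rails, y across, z up. Two rails: level ledges with tops at z = 50 mm from |y| = 30 to 47 mm, outer upstands to z = 68 mm with inner faces at |y| = 47 mm, an open gap of 60 mm between the ledges. A coupon lies with its 80 mm along y, an end on each ledge, 7 mm of play each way.
- done_coupon: Another coupon of the same make (80 x 50 x 8 mm, origin at the centre of its underside) already lying across the rails, its middle within 90 mm of the rack's middle along x; the rails on the other side of the rack's middle are free.
- spanner: Open-ended spanner, 199 mm, lying flat on the bench to the left of the work; bystander.
- bolt: Hex bolt, 59 mm, lying on the bench between fixture and rack; bystander.
- flange: Turned steel flange with a hub, diameter 98 mm, 26 mm high, lying on the bench behind the work; bystander.

How it is judged:
By the outcome, as a careful person would: the job done as asked, in the order asked, and still so for the second after the job is handed in, with the robot touching nothing.
It also fails if it takes over 54 s, if anything falls off the work surface, if the arm or the gripper's body presses on something with over 40 N, if the wrist force passes 120 N, or if a joint passes its speed limit or range.

### The arm

A 7-joint arm with a two-finger parallel gripper is mounted at the origin on a cart in front of the work surface, level with it; the furniture and walls round the work are solid. World frame = base frame: x ahead of the robot, y to its left, z up, the work surface at z = 0. Lengths are in m, angles in rad, forces in N, time in s.
With the tool pointing down it reaches from about 0.4 to 0.85 m from the base axis. Payload 10.4 kg.
Tool frame: the origin (TCP) lies between the finger pads; the fingertips stand 22 mm ahead of it and the grasp point (between the pads) lies 3 mm ahead of it; z points along the fingers, y is the line along which they close (so a half turn about z gives the same grasp; the last joint's range is limited). The gripper opens to 85 mm and grips with 20 to 120 N. Pads are 22 mm wide; open, the fingers measure 114 mm over their backs; the gripper's body (76 mm by 85 mm) begins 54 mm behind the grasp point. The pads swing forward as they close: fully open they stand 13 mm farther back than shut.
Start: joints at [-1.154, 0.332, -0.065, 1.46, 0.022, 1.35, -0.088], TCP at [0.266, 0.566, 0.217] pointing down, gripper open.
Joint ranges: [-2.6, 2.6], [-0.5, 2.12], [-1.47, 1.34], [0.16, 2.42], [-1.27, 4.41], [0.06, 2.06], [-2.6, 2.6]. Speed limits (rad/s): [2.22, 2.22, 2.79, 2.79, 3.14, 3.14, 3.14].

### API

Orientations are given as a unit quaternion [x, y, z, w].
In Python, from workcell import manip, camera, ticket, boxes_of, outline_of gives the robot as it stands.
- The arm moves only by the tool carry_out, never from a script. Its argument "deltas" is a list of rows, each a list of 5 numbers: the shift along the tool's x, y, z as a fraction of full scale, then the turn about the tool's z as a fraction of full scale, then the opening, from -1 (shut) to 1 (fully open), so that 0 is half open. In form: [[tx, ty, tz, spin, gripper], ...]. A call has 1 to 20 rows; each row is the pose to reach, as a shift and turn from the pose commanded when the call began, along the tool's axes at that moment; what a row does not reach only later rows make up. Full scale, the value 1, is 150 mm for a shift and 30 degrees for a turn. A row lasts 1/8 s, in which the tool goes at most 62.5 mm and 10.7 degrees, less where a joint would pass 70% of its speed; a pose out of reach is approached as far as the arm can. A call with a number of a shift or a turn outside -1 to 1 is refused whole. A call with a gripper value outside its range is refused whole. The fingers move at their own pace and stop on an object; "force" is the grip in N (left out, the last holds). Time passes only in rows, so rows that repeat a pose let the fingers close. It gives the time, the measured TCP pose, the force, the opening and the grip force at its end, in the units of the state.
- manip.get_obs(): the state, without advancing time (a new reading comes with each control period).
- camera(name): name is "side" or "top" or "wrist"; returns a dict with "img" (384x512x3 uint8, red, green, blue), "depth" (384x512 float32, m along the optical axis (not along the pixel's ray), 0 where there is no reading), "vertical_fov" (degrees; the focal length in pixels is half the picture's height over the tangent of half this angle, whatever the lens; pixels are square), "cx", "cy" (the principal point, pixels), "R" (3x3) and "t" (3): a world point X has camera coordinates R X + t. Camera axes: x right, y down, z forward; pixel columns grow to the right and rows downward; lengths in m; the calibration is good to about 2 mm. A picture is of the moment at which its call begins.
- ticket.hand_in(): hands the job in; it is judged then, once.
Trained networks look in a picture, given as the dict that the camera call returned (one of the last four; its "shot" number tells which), for a name from the list of things; names that differ only in an ending like _2 or _b are one class to them, and where a whole thing is asked for, a point or a joint stands for the part that bears it (a point fixed in the world has none). Each returns a list of dicts, best first, with "conf" (0 to 1); they miss things now and then, are a little off and sometimes report something else, mostly with a low value. They report only what shows in the picture. A call takes as long as a camera call.
- boxes_of(query, picture): "position" ([x, y, z] in m, in world coordinates, good to about 4 mm: the middle of the surface that is visible of it).
- outline_of(query, picture): "region" (384x512 bool, what is visible of it).
The state is a dict: "clock": time; "joint_pos": joint angles; "joint_velocities": joint speeds; "tau": joint torques, N m; "position": TCP position; "ee_rot": TCP orientation; "ft_force": force on the tool from outside, world axes, zero at the start; "torque": the same for the moment, N m; "grip_width": opening from 0.0 (shut) to 1.0 (fully open); "grasp_force": force on a finger pad.
Only numpy, scipy, OpenCV 4.12 (cv2) and the standard library are available. Lean on these libraries where they do the work, as an engineer would, in place of code of your own. Each camera call takes 0.05 s, during which the arm holds its last target. There are 200 camera calls.

## Working session

There is one attempt and no reset: what is moved stays moved. The work goes in short steps, Python scripts to look and compute and a tool call to move; the robot and the scene stay as the last step left them, time stands still between calls to the robot, and variables do not carry over. Pictures are saved under pics/ and viewed, at most 10 in all, crops included, and the job is handed in when it is done.

Besides the shell and the picture viewer there is one more tool, called as name([rows], argument=value, ...), one row to a line, values as JSON. carry_out: Moves the arm, as the interface text tells. Its arguments: {"type":"object","properties":{"deltas":{"type":"array","items":{"type":"array","items":{"type":"number"}}},"force":{"type":"number"}},"required":["deltas"]}

```bash
mkdir -p pics; ls; cat > h.py <<'E'
import numpy as np, cv2
from workcell import manip, camera, ticket, boxes_of, outline_of
def cloud(p):
    f=p["img"].shape[0]/2/np.tan(np.radians(p["vertical_fov"])/2)
    v,u=np.mgrid[:384,:512]; d=p["depth"]
    c=np.stack([(u-p["cx"])*d/f,(v-p["cy"])*d/f,d],-1)
    return (c-np.array(p["t"]))@np.array(p["R"])   # R^T(c-t)
E
python3 - <<'E'
from h import *
np.set_printoptions(precision=4,suppress=True)
o=manip.get_obs(); print(o)
ps={n:camera(n) for n in("side","top")}
cv2.imwrite("pics/a.png",np.vstack([cv2.resize(p["img"][:,:,::-1],(400,300)) for p in ps.values()]))
for n,p in ps.items():
    cv2.imwrite(f"pics/{n}0.png",p["img"][:,:,::-1])
    print(n,"cam",-np.array(p["R"]).T@p["t"])
    for q in["fixture","coupon","clamp_handle","clamp_arm","grip","clamp_end","pin_low","nest","handle_hinge","rack","done_coupon","bolt","spanner","flange"]:
        print(q,[(np.round(b["position"],4).tolist(),round(b["conf"],2)) for b in boxes_of(q,p)[:2]])
E
```

```text
pics
{'clock': 0.0, 'joint_pos': array([-1.1536,  0.3329, -0.0647,  1.4609,  0.0216,  1.3499, -0.0885]), 'joint_velocities': array([-0.0001, -0.001 , -0.0003, -0.001 ,  0.0005, -0.0004, -0.0006]), 'tau': array([ -0.    , -62.5449,   0.0493, -39.162 ,   0.0162,   0.0098,
        -0.    ]), 'position': array([0.2659, 0.5652, 0.2159]), 'ee_rot': array([ 0.2181,  0.9759, -0.0007, -0.0001]), 'ft_force': array([ 0.2522,  0.5281, -0.4706]), 'torque': array([ 0.0412,  0.0106, -0.0273]), 'grasp_force': 0.0, 'grip_width': 1.0011114935133614}
side cam [ 0.3606 -0.8672  0.841 ]
fixture [([0.5536, 0.1159, 0.0545], 0.86)]
coupon [([0.5459, 0.1256, 0.0971], 0.59)]
clamp_handle [([0.5192, 0.2036, 0.1558], 0.71)]
clamp_arm [([0.5436, 0.1643, 0.1251], 0.61)]
grip [([0.5162, 0.2046, 0.165], 0.5)]
clamp_end [([0.5397, 0.1651, 0.1293], 0.58), ([0.4201, 0.3339, 0.008], 0.57)]
pin_low [([0.5472, 0.156, 0.0958], 0.65), ([0.5439, 0.1291, 0.099], 0.37)]
nest [([0.5481, 0.1545, 0.0984], 0.78)]
handle_hinge [([0.5485, 0.1606, 0.0966], 0.57)]
rack [([0.5612, -0.1872, 0.0522], 0.91)]
done_coupon [([0.511, -0.1897
[... 174 characters left out ...]
fixture [([0.572, 0.1623, 0.088], 0.94)]
coupon [([0.5503, 0.1244, 0.0979], 0.62), ([0.4336, 0.3387, 0.0095], 0.31)]
clamp_handle [([0.5247, 0.2073, 0.1607], 0.74)]
clamp_arm [([0.5396, 0.1752, 0.1277], 0.5), ([0.7916, -0.0608, 0.0128], 0.21)]
grip [([0.528, 0.205, 0.1648], 0.57)]
clamp_end [([0.5387, 0.1749, 0.1286], 0.43)]
pin_low [([0.5666, 0.1705, 0.0931], 0.62)]
nest [([0.5682, 0.1729, 0.094], 0.56)]
handle_hinge [([0.57, 0.1685, 0.0943], 0.89)]
rack [([0.5628, -0.2081, 0.0446], 0.65)]
done_coupon [([0.51, -0.192, 0.0617], 0.55)]
bolt []
spanner [([0.56, -0.2097, 0.0446], 0.7), ([0.4319, 0.3391, 0.0076], 0.46)]
flange [([0.7917, -0.0599, 0.0103], 0.76), ([0.5693, 0.1696, 0.0945], 0.37)]
```

```bash
python3 - <<'E'
import cv2
t=cv2.imread("pics/top0.png");s=cv2.imread("pics/side0.png")
cv2.imwrite("pics/b.png",cv2.resize(t,(768,576)));cv2.imwrite("pics/c.png",cv2.resize(s,(768,576)))
E
```

```text
(no output)
```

View pics/b.png

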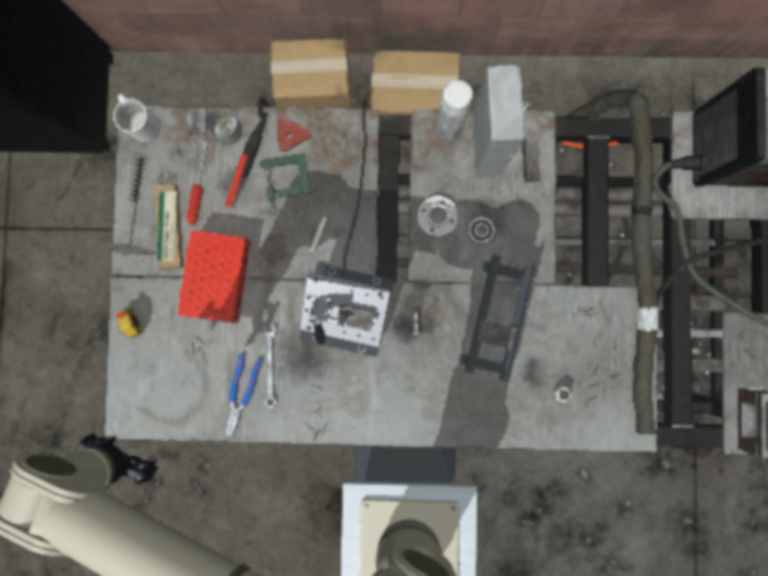

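View pics/c.png

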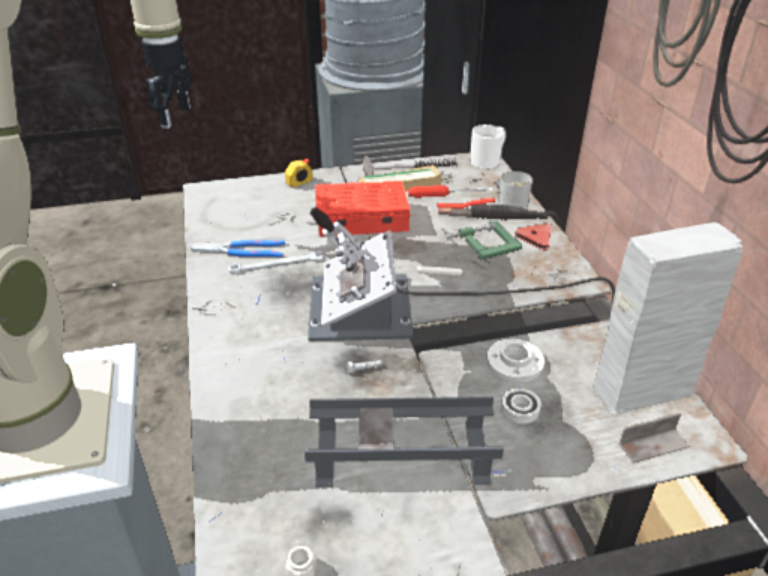

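The top view shows the fixture around (347,310), yawed about -12°. The grip is at (320,333), the rack at (500,318) with the done coupon on its near half at (497,333), and the bolt at (416,320) between them. Next I fit the poses.

```bash
python3 - <<'E'
from h import *
np.set_printoptions(precision=4,suppress=True)
for n in("top","side"):
    p=camera(n); P=cloud(p)
    m=outline_of("fixture",p)[0]["region"]&(p["depth"]>0)
    X=P[m]
    # bed plane: normal = (-sin30 cos y, -sin30 sin y, cos30); scan yaw, offset by mode
    best=None
    for yaw in np.radians(np.arange(-30,15,.5)):
        nn=np.array([-.5*np.cos(yaw),-.5*np.sin(yaw),np.sqrt(.75)])
        h,e=np.histogram(X@nn,bins=np.arange(-.6,.3,.003)); 
        if best is None or h.max()>best[0]: best=(h.max(),yaw,e[h.argmax()]+.0015)
    nn=np.array([-.5*np.cos(best[1]),-.5*np.sin(best[1]),np.sqrt(.75)])
    for _ in range(5):
        I=X[abs(X@nn-nn@(X[abs(X@nn-best[2])<.005].mean(0) if _==0 else c))<.004]
        c=I.mean(0); nn=np.linalg.svd(I-c)[2][2]; nn*=np.sign(nn[2])
    print(n,len(I),"normal",nn,"tilt",np.degrees(np.arccos(nn[2])),"yaw(normal)",np.degrees(np.arctan2(-nn[1],-nn[0])))
    yaw=np.arctan2(-nn[1],-nn[0])
    # all near-bed-plane pts -> in-plane rect
    ex=np.array([np.cos(yaw)*np.sqrt(.75),np.sin(yaw)*np.sqrt(.75),.5]);ey=np.array([-np.sin(yaw),np.cos(yaw),0])
    r=cv2.minAreaRect(np.float32(np.c_[(I-c)@ex,(I-c)@ey])*1000)
    C=c+(ex*r[0][0]+ey*r[0][1])/1000
    print("rect",r,"centre",C, "vs z .078")
    m=outline_of("rack",p)[0]["region"]&(p["depth"]>0)
    Y=P[m]; print("rack z hist",np.histogram(Y[:,2],bins=np.arange(0,.08,.006))[0])
    Z=Y[(Y[:,2]>.04)&(Y[:,2]<.08)]; r=cv2.minAreaRect(np.float32(Z[:,:2]*1000));print("rack rect",r,cv2.boxPoints(r).tolist())
    m=outline_of("done_coupon",p)[0]["region"]&(p["depth"]>0)
    Z=P[m];Z=Z[abs(Z[:,2]-.058)<.006]; print("done",Z.mean(0),cv2.minAreaRect(np.float32(Z[:,:2]*1000)))
    # red box
    hsv=cv2.cvtColor(p["img"],cv2.COLOR_RGB2HSV)
    b=((hsv[...,0]<8)|(hsv[...,0]>172))&(hsv[...,1]>150)&(P[...,2]>.02)&(abs(P[...,0]-.6)<.12)&(abs(P[...,1]-.33)<.15)
    print("redbox",P[b].min(0),P[b].max(0),cv2.minAreaRect(np.float32(P[b][:,:2]*1000)))
E
```

```text
top 1271 normal [-0.4918  0.1013  0.8648] tilt 30.140362783420848 yaw(normal) -11.64349262635296
rect ((-10.323966979980469, 4.8193511962890625), (153.0743865966797, 189.86183166503906), 0.05078300088644028) centre [0.5593 0.1594 0.0784] vs z .078
rack z hist [211 100   2   3   0   0   3 224 432  99  99 121  15]
rack rect ((550.4837646484375, -201.91574096679688), (103.16590118408203, 279.68701171875), 77.31050109863281) [[402.7248840332031, -221.51971435546875], [675.5804443359375, -282.95782470703125], [698.24267578125, -182.311767578125], [425.3870849609375, -120.8736572265625]]
done [ 0.5125 -0.1932  0.0576] ((512.2935180664062, -192.57373046875), (77.83418273925781, 48.820396423339844), 77.0682144165039)
redbox [0.5337 0.3971 0.0228] [0.72   0.4799 0.0701] ((626.865966796875, 438.69818115234375), (82.39820861816406, 186.29002380371094), 89.71087646484375)
side 1400 normal [-0.4907  0.0986  0.8657] tilt 30.0357142812831 yaw(normal) -11.365966366872891
rect ((-7.603431701660156, 16.389442443847656), (197.12208557128906, 151.9041290283203), 89.6541748046875) centre [0.5581 0.1587 0.0784] vs z .078
rack z hist [ 369  216   78   75   78   73   38  108 1038  476  511  484    1]
rack rect ((550.661865234375, -201.94857788085938), (107.53387451171875, 279.11102294921875), 77.40087127685547) [[402.73876953125, -223.9797821044922], [675.1287841796875, -284.8618469238281], [698.5849609375, -179.91737365722656], [426.1949462890625, -119.03530883789062]]
done [ 0.5124 -0.1936  0.0585] ((511.88079833984375, -192.86773681640625), (79.93358612060547, 49.53162384033203), 75.77434539794922)
redbox [0.4989 0.1943 0.02  ] [0.7198 0.48   0.2079] ((613.767333984375, 334.55084228515625), (307.3271789550781, 192.08740234375), 82.547607421875)
```

```bash
cat >> h.py <<'E'
yaw=np.radians(-11.5)
ex=np.array([np.cos(yaw)*np.sqrt(.75),np.sin(yaw)*np.sqrt(.75),.5]);ey=np.array([-np.sin(yaw),np.cos(yaw),0]);ez=np.cross(ex,ey)
B=np.stack([ex,ey,ez],1); BC=np.array([.5588,.159,.078])
def bed(X): return (X-BC)@B*1000
E
python3 - <<'E'
from h import *
np.set_printoptions(precision=1,suppress=True,linewidth=220)
for n in("top","side"):
    p=camera(n);P=cloud(p);Q=bed(P)
    for q in["coupon","clamp_handle","clamp_arm"]:
        m=outline_of(q,p)[0]["region"]&(p["depth"]>0); X=Q[m]
        if q=="coupon": X=X[abs(X[:,2]-20)<5]
        print(n,q,len(X),X.min(0),X.max(0),np.median(X,0))
    m=(abs(Q[...,0])<90)&(abs(Q[...,1])<100)&(Q[...,2]>-8)&(Q[...,2]<200)&(p["depth"]>0)
    X=Q[m]; H=np.full((30,32),-9.)
    i=((X[:,0]+75)//5).astype(int);j=((X[:,1]+95)//6).astype(int)
    ok=(i>=0)&(i<30)&(j>=0)&(j<32)
    np.maximum.at(H,(i[ok],j[ok]),X[ok,2])
    print("rows x from -75 step5; cols y from -95 step 6")
    for r in H.astype(int): print(" ".join(f"{v:3d}" for v in r))
# gripper tips
g=(P[...,0]>.15)&(P[...,0]<.38)&(P[...,1]>.45)&(P[...,1]<.68)&(P[...,2]>.1)&(P[...,2]<.4)&(p["depth"]>0)
print("gripper pts",g.sum(),P[g].min(0)*1000,np.percentile(P[g][:,2],[0,1,5])*1000)
E
```

```text
top coupon 250 [-24.9 -70.9  15.1] [25.7 10.7 25. ] [  5.  -34.4  19.6]
top clamp_handle 264 [-26.3 -69.5  11.1] [27.1  9.7 29.9] [  5.5 -37.   19.5]
top clamp_arm 83 [-39.9 -15.9  -4. ] [ 8.4 36.1 66.1] [ 2.2  5.5 52.2]
rows x from -75 step5; cols y from -95 step 6
  1   0   0  -1  -3   0   0  -1   2   1   3   2   0   4   0  -3   4   0   2   0   0  -9  -9  -9  -9  -9  -1   1  -9   0   1  -3
 -1   2   2  -9   0   4   0   0   3  -2   0  -1   4   0   0   5  -9   1   5   0  -1   0  -9  -9  -9  -9  -1  -9   3   4   3   1
  0   3   0   3  -1   3   0   6   0   7   1  -3  -9   0   3  -9   5   1  -1  -3   1   0  -9  -9  -9  -9  -9   4   5  -9  -1  -9
  0   2  -3   2   3   2   0   3  -3   0   1  -1   3   1  -2   1   3   2   2   0  -2   1   3  -9  -9  -9   4   1   0   5   3   4
  2   0   2  -1   9   2   2   2   2   4   0   3   0   2  -2   2   1   0   0   4   0   0   0   0  -9  -9  -9   0   1   0   2   1
  3  -1   0  -9   1  -1   2  -1   3   2  -2   0   0   0   0  -9   0   1   1   2   0  -1  -5   2  -9  -9   7  -9   4   0   1  -1
  0   0   0   3   0   2  -9   0   0  -9   0   1   3   3   2  -9  
[... 6477 characters left out ...]
 -2
  1   3   1   2   1   2  -9   0   2   0   3   0   2   1   2  -9   0   0   1   0   2  -2   0  -9   1   0   0   2   0   2   0   0
  1   2   1   5   2   1   0   0   1   3   1   0   0  -9   0   0   2   0   0   4   2   3   2   0   2   2   0   0   0   0  -9   0
  0   3   4   5   3   1   0   0   1   1   1   2   2  -1   1   1   2   0   0   1   0   4   0   2   0   0  -9   8  -9  -9   0   0
  2   1   4   7   0   0   2   0   1   0   0   2   2   0   1   0   0   1   0   1   0   2   2   0   1   0   0   0   4   1   2  -1
  0   3   0   1   1   2   1   0   1   2   1   2   1  -5   3   1   1   1   0   0   0   0   0  -9   1   0   0   0   4   0  -9  -1
gripper pts 1159 [224.6 488.4 243.1] [243.1 248.2 258.7]
```

```bash
cat >> h.py <<'E'
nest=BC+B@np.array([0,-31,12])/1000
hinge=nest+B@np.array([0,94,1])/1000
hd=np.array([np.cos(yaw),np.sin(yaw),0]);zh=np.array([0,0,1.])
def axis(r,adeg):
    a=np.radians(adeg); return hinge+(r*np.sin(a)*ey+r*np.cos(a)*ez)/1000
def units(d): # world shift -> tool units when closing axis lies along ey
    return np.array([-d@hd,d@ey,-d[2]])/.15
E
python3 - <<'E'
from h import *
np.set_printoptions(precision=3,suppress=True)
print("nest",nest,"hinge",hinge,"handle top",axis(141,-18),"grip",axis(110,-18))
S=axis(110,-18)-.038*ey+.004*hd-.015*zh+.022*zh
print("start TCP",S,"from",manip.get_obs()["position"])
p0=manip.get_obs()["position"]; q=manip.get_obs()["ee_rot"]
from scipy.spatial.transform import Rotation as R
M=R.from_quat(q).as_matrix(); print(M)
above=S+.09*zh
print("to above in present tool units",M.T@(above-p0)/.15,np.linalg.norm(above-p0))
for a in range(-18,88,8):
    ar=np.radians(a)
    F=axis(108,a)-(.012*np.cos(ar)+.0145)*ey+.012*np.sin(ar)*zh-.015*zh*max(0,np.cos(ar))+.004*hd
    print(a,F+.022*zh,units(F+.022*zh-S))
E
```

```text
nest [0.547 0.13  0.088] hinge [0.565 0.222 0.089] handle top [0.491 0.193 0.205] grip [0.507 0.199 0.18 ]
start TCP [0.503 0.161 0.187] from [0.266 0.566 0.217]
[[-0.905  0.426  0.   ]
 [ 0.426  0.905  0.   ]
 [ 0.     0.    -1.   ]]
to above in present tool units [-2.579 -1.766 -0.401] 0.4726677377752157
-18 [0.507 0.173 0.182] [-0.006  0.085  0.031]
-10 [0.508 0.188 0.187] [0.006 0.179 0.002]
-2 [0.51  0.202 0.189] [ 0.011  0.278 -0.016]
6 [0.513 0.217 0.191] [ 0.009  0.379 -0.025]
14 [0.518 0.232 0.19 ] [ 0.001  0.48  -0.023]
22 [0.523 0.246 0.189] [-0.015  0.579 -0.011]
30 [0.529 0.259 0.185] [-0.037  0.674  0.011]
38 [0.536 0.271 0.181] [-0.065  0.764  0.042]
46 [0.543 0.282 0.174] [-0.099  0.846  0.083]
54 [0.551 0.292 0.167] [-0.137  0.919  0.132]
62 [0.559 0.3   0.159] [-0.18   0.981  0.188]
70 [0.567 0.306 0.149] [-0.226  1.032  0.25 ]
78 [0.576 0.31  0.139] [-0.274  1.071  0.317]
86 [0.584 0.313 0.129] [-0.324  1.096  0.388]
```

carry_out([
  [0,0,-0.4,0,-1],
  [-0.35,-0.25,-0.4,-0.2,-1],
  [-0.7,-0.5,-0.4,-0.457,-1],
  [-1,-0.7,-0.4,-0.457,-1],
  [-1,-0.7,-0.4,-0.457,-1],
])

```text
clock: 2.92
position: [0.3607, 0.4024, 0.2775]
ee_rot: [0.104, 0.995, 0.0, 0.001]
ft_force: [0.1, 0.8, -0.3]
grip_width: 0.003
grasp_force: 0.0
```

```bash
cat > to.py <<'E'
import sys
from h import *
from scipy.spatial.transform import Rotation as R
def to(T,hdg=78.5):
    o=manip.get_obs();M=R.from_quat(o["ee_rot"]).as_matrix();h=np.degrees(np.arctan2(M[1,1],M[0,1]))
    print("t",round(o["clock"],2),"TCP",np.round(o["position"],4),"hdg",round(h,2),"spin",round(((h-hdg+90)%180-90)/30,3),"units",np.round(M.T@(T-o["position"])/.15,3),"tilt",np.round(M[2],3),"F",np.round(o["ft_force"],1),"w",round(o["grip_width"],3))
E
python3 - <<'E'
from to import *
S=axis(110,-18)-.038*ey+.004*hd-.015*zh+.022*zh
to(S+.09*zh)
E
```

```text
t 2.92 TCP [0.3607 0.4024 0.2775] hdg 78.06 spin -0.015 units [-1.263 -1.377  0.006] tilt [-0.002  0.    -1.   ] F [ 0.1  0.8 -0.3] w 0.003
```

carry_out([
  [-0.35,-0.35,0,-0.015,-1],
  [-0.7,-0.7,0,-0.015,-1],
  [-1,-1,0,-0.015,-1],
  [-1,-1,0,-0.015,-1],
])

```text
clock: 3.42
position: [0.4759, 0.2268, 0.2769]
ee_rot: [0.098, 0.995, -0.0, 0.0]
ft_force: [-0.6, 0.3, 0.3]
grip_width: 0.001
grasp_force: 0.0
```

```bash
python3 - <<'E'
from to import *
S=axis(110,-18)-.038*ey+.004*hd-.015*zh+.022*zh
to(S+.09*zh)
E
```

```text
t 3.42 TCP [0.4759 0.2268 0.2769] hdg 78.73 spin 0.008 units [-0.265 -0.394  0.001] tilt [-0.001 -0.    -1.   ] F [-0.6  0.3  0.3] w 0.001
```

carry_out([
  [-0.265,-0.4,0,0,-1],
  [-0.265,-0.4,0,0,-1],
  [-0.265,-0.4,0.3,0,-1],
  [-0.265,-0.4,0.6,0,-1],
  [-0.265,-0.4,0.6,0,-1],
])

```text
clock: 4.05
position: [0.4996, 0.1638, 0.1841]
ee_rot: [0.095, 0.995, -0.001, -0.003]
ft_force: [0.5, 0.5, 1.2]
grip_width: -0.001
grasp_force: 0.0
```

```bash
python3 - <<'E'
from to import *
S=axis(110,-18)-.038*ey+.004*hd-.015*zh+.022*zh
to(S)
p=camera("side");P=cloud(p);im=p["img"][:,:,::-1]
cv2.imwrite("pics/d.png",cv2.resize(im[100:260,150:310],(640,640))[:600])
d=p["depth"]>0
T=manip.get_obs()["position"]
g=d&(np.linalg.norm((P-T)[...,:2],axis=-1)<.06)&(P[...,2]>.13)
X=P[g]-T; u=np.c_[X@hd,X@ey,X[:,2]]*1000
s=(abs(u[:,1])<22)&(abs(u[:,0])<25)
print("tip pts z rel TCP low",np.sort(u[s][:,2])[:12].round(),"n",s.sum()); low=u[s&(u[:,2]<15)]
print(low.min(0).round(),low.max(0).round())
E
```

```text
t 4.05 TCP [0.4996 0.1638 0.1841] hdg 79.05 spin 0.018 units [-0.028 -0.013 -0.019] tilt [ 0.005 -0.003 -1.   ] F [0.5 0.5 1.2] w -0.001
tip pts z rel TCP low [-55. -50. -46.  14.  14.  15.  15.  15.  16.  16.  16.  17.] n 228
[-10.  -7. -55.] [23.  3. 15.]
```

View pics/d.png

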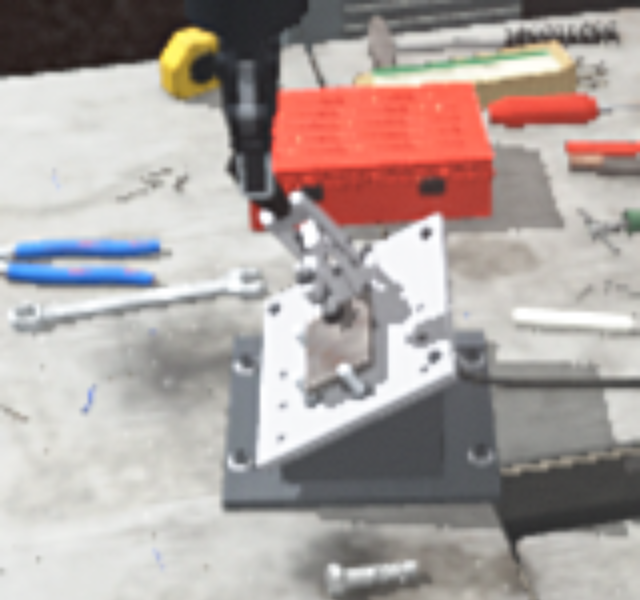

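The closed fingertips (crop 257,190) stand in front of the black grip on the coupon's side, clear of the clamp. Now I push the handle along the arc.

carry_out([
  [-0.03,0.07,0.01,0.018,-1],
  [-0.02,0.16,-0.02,0.018,-1],
  [-0.02,0.26,-0.035,0.018,-1],
  [-0.02,0.36,-0.045,0.018,-1],
  [-0.03,0.46,-0.045,0.018,-1],
  [-0.045,0.56,-0.03,0.018,-1],
  [-0.065,0.66,-0.01,0.018,-1],
  [-0.095,0.75,0.02,0.018,-1],
  [-0.13,0.83,0.06,0.018,-1],
  [-0.165,0.9,0.11,0.018,-1],
  [-0.165,0.9,0.11,0.018,-1],
])

```text
clock: 5.48
position: [0.5518, 0.2914, 0.169]
ee_rot: [0.101, 0.995, -0.001, -0.001]
ft_force: [-0.9, -0.2, -0.8]
grip_width: 0.0
grasp_force: 0.0
```

```bash
python3 - <<'E'
from to import *
for a in (54,62,70,78,84):
    ar=np.radians(a)
    to(axis(108,a)-(.012*np.cos(ar)+.0145)*ey+.012*np.sin(ar)*zh-.015*zh*max(0,np.cos(ar))+.004*hd+.022*zh)
p=camera("side");P=cloud(p);im=p["img"][:,:,::-1]
cv2.imwrite("pics/e.png",cv2.resize(im[100:250,150:310],(640,600)))
E
```

```text
t 5.47 TCP [0.5518 0.2914 0.169 ] hdg 78.45 spin -0.002 units [0.007 0.003 0.012] tilt [ 0.001 -0.001 -1.   ] F [-0.9 -0.2 -0.8] w 0.0
t 5.47 TCP [0.5518 0.2914 0.169 ] hdg 78.45 spin -0.002 units [-0.036  0.066  0.068] tilt [ 0.001 -0.001 -1.   ] F [-0.9 -0.2 -0.8] w 0.0
t 5.47 TCP [0.5518 0.2914 0.169 ] hdg 78.45 spin -0.002 units [-0.082  0.117  0.13 ] tilt [ 0.001 -0.001 -1.   ] F [-0.9 -0.2 -0.8] w 0.0
t 5.47 TCP [0.5518 0.2914 0.169 ] hdg 78.45 spin -0.002 units [-0.13   0.156  0.197] tilt [ 0.001 -0.001 -1.   ] F [-0.9 -0.2 -0.8] w 0.0
t 5.47 TCP [0.5518 0.2914 0.169 ] hdg 78.45 spin -0.002 units [-0.168  0.176  0.25 ] tilt [ 0.001 -0.001 -1.   ] F [-0.9 -0.2 -0.8] w 0.0
```

View pics/e.png

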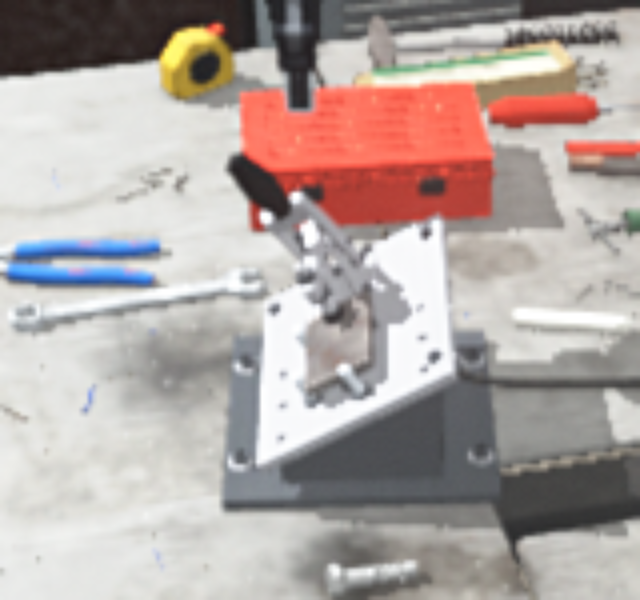

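```bash
python3 - <<'E'
from to import *
p=camera("side");P=cloud(p)
f=192/np.tan(np.radians(p["vertical_fov"])/2)
def px(X): c=np.array(p["R"])@X+p["t"]; return (c[:2]/c[2]*f+[p["cx"],p["cy"]])
c=lambda X:((px(X)-[150,100])*4).round()
T=manip.get_obs()["position"]
for k in(0.03,.02,.01,0,-.01,-.02,-.03): print("TCP+",k,c(T+k*zh))
S=np.array([.4996,.1638,.1841])
for k in(0.02,0,-.01,-.02,-.03): print("S+",k,c(S+k*zh))
for r in(60,80,110,141): print("handle",r,c(axis(r,-18)))
print("nest",c(nest))
v,u=[int(i) for i in px(T)[::-1]]
for r in range(v-10,v+14,2): print(r*4-400, [ (int(P[r,k,0]*1000),int(P[r,k,1]*1000),int(P[r,k,2]*1000)) for k in (u-2,u,u+2)], p["img"][r,u])
E
```

```text
TCP+ 0.03 [297.  86.]
TCP+ 0.02 [298.  99.]
TCP+ 0.01 [298. 111.]
TCP+ 0 [299. 124.]
TCP+ -0.01 [300. 136.]
TCP+ -0.02 [300. 148.]
TCP+ -0.03 [301. 160.]
S+ 0.02 [254. 183.]
S+ 0 [255. 209.]
S+ -0.01 [256. 222.]
S+ -0.02 [257. 234.]
S+ -0.03 [258. 247.]
handle 60 [296. 224.]
handle 80 [281. 209.]
handle 110 [258. 185.]
handle 141 [233. 160.]
nest [340. 346.]
80 [(543, 278, 212), (549, 278, 211), (554, 276, 212)] [49 45 48]
88 [(543, 281, 204), (548, 275, 207), (554, 278, 204)] [48 44 46]
96 [(543, 279, 199), (548, 279, 198), (554, 276, 199)] [48 46 50]
104 [(543, 280, 192), (360, -867, 841), (553, 271, 196)] [40 44 47]
112 [(578, 505, 57), (583, 496, 62), (592, 507, 55)] [255 133 124]
120 [(575, 487, 60), (583, 493, 56), (589, 488, 58)] [255 124 103]
128 [(573, 478, 58), (579, 474, 59), (586, 474, 58)] [254 115  95]
136 [(570, 462, 60), (576, 458, 61), (583, 461, 59)] [254 165 130]
144 [(568, 450, 59), (575, 453, 56), (581, 450, 57)] [254 124 104]
152 [(566, 437, 59), (571, 431, 62), (360, -867, 841)] [255 124 102]
160 [(563, 422, 61), (570, 427, 57), (576, 422, 59)] [255 121 100]
168 [(562, 419, 55), (569, 421, 53), (575, 418, 54)] [243  83  69]
```

The picture shows the handle still shut. The fingertips really end about 15 mm above the reported TCP, not 22 mm below it, so they passed over the grip. I go back and repeat the push 37 mm lower.

carry_out([
  [0,0,-0.4,0,-1],
  [0.05,-0.3,-0.4,0,-1],
  [0.145,-0.7,-0.4,0,-1],
  [0.145,-0.917,-0.35,0,-1],
  [0.145,-0.917,0,0,-1],
  [0.145,-0.917,0.127,0,-1],
  [0.145,-0.917,0.127,0,-1],
])

```text
clock: 6.45
position: [0.5022, 0.1599, 0.1505]
ee_rot: [0.101, 0.995, -0.0, -0.001]
ft_force: [-0.9, -0.1, -0.4]
grip_width: 0.001
grasp_force: 0.0
```

```bash
python3 - <<'E'
from to import *
S=axis(110,-18)-.038*ey+.004*hd-.015*zh-.015*zh
to(S)
p=camera("side");P=cloud(p)
T=manip.get_obs()["position"]
X=P[(p["depth"]>0)]-T;u=np.c_[X@hd,X@ey,X[:,2]]*1000
s=u[(abs(u[:,0])<16)&(abs(u[:,1])<18)&(u[:,2]>-30)&(u[:,2]<60)]
print(np.histogram(s[:,2],bins=np.arange(-30,61,6)),s.min(0),s.max(0))
E
```

```text
t 6.45 TCP [0.5022 0.1599 0.1505] hdg 78.38 spin -0.004 units [-0.006  0.009  0.004] tilt [ 0.002 -0.001 -1.   ] F [-0.9 -0.1 -0.4] w 0.001
(array([ 0,  0,  0,  0,  0,  0,  0,  9, 13, 18, 16, 17, 15,  6,  0]), array([-30, -24, -18, -12,  -6,   0,   6,  12,  18,  24,  30,  36,  42,
        48,  54,  60])) [-11.68991592 -17.42153775  13.17335673] [10.31150655 -0.837317   51.46693773]
```

carry_out([
  [0,0.095,0.02,0,-1],
  [0,0.18,0.0,0,-1],
  [0.01,0.28,-0.015,0,-1],
  [0.01,0.38,-0.025,0,-1],
  [0,0.48,-0.02,0,-1],
  [-0.015,0.58,-0.01,0,-1],
  [-0.035,0.675,0.01,0,-1],
  [-0.065,0.765,0.04,0,-1],
  [-0.1,0.845,0.08,0,-1],
  [-0.135,0.92,0.13,0,-1],
  [-0.135,0.92,0.13,0,-1],
])

```text
clock: 7.88
position: [0.5504, 0.2924, 0.1305]
ee_rot: [0.101, 0.995, -0.0, -0.001]
ft_force: [-1.1, -0.2, -0.3]
grip_width: -0.0
grasp_force: 0.0
```

```bash
python3 - <<'E'
from to import *
for a in (54,62,70,78,84):
    ar=np.radians(a)
    to(axis(108,a)-(.012*np.cos(ar)+.0145)*ey+.012*np.sin(ar)*zh-.015*zh*max(0,np.cos(ar))+.004*hd-.015*zh)
p=camera("side");im=p["img"][:,:,::-1]
cv2.imwrite("pics/f.png",cv2.resize(im[100:250,150:310],(640,600)))
E
```

```text
t 7.88 TCP [0.5504 0.2924 0.1305] hdg 78.46 spin -0.001 units [-0.004 -0.001  0.002] tilt [ 0.001 -0.001 -1.   ] F [-1.1 -0.2 -0.3] w -0.0
t 7.88 TCP [0.5504 0.2924 0.1305] hdg 78.46 spin -0.001 units [-0.046  0.062  0.058] tilt [ 0.001 -0.001 -1.   ] F [-1.1 -0.2 -0.3] w -0.0
t 7.88 TCP [0.5504 0.2924 0.1305] hdg 78.46 spin -0.001 units [-0.092  0.113  0.121] tilt [ 0.001 -0.001 -1.   ] F [-1.1 -0.2 -0.3] w -0.0
t 7.88 TCP [0.5504 0.2924 0.1305] hdg 78.46 spin -0.001 units [-0.14   0.151  0.188] tilt [ 0.001 -0.001 -1.   ] F [-1.1 -0.2 -0.3] w -0.0
t 7.88 TCP [0.5504 0.2924 0.1305] hdg 78.46 spin -0.001 units [-0.178  0.171  0.24 ] tilt [ 0.001 -0.001 -1.   ] F [-1.1 -0.2 -0.3] w -0.0
```

View pics/f.png

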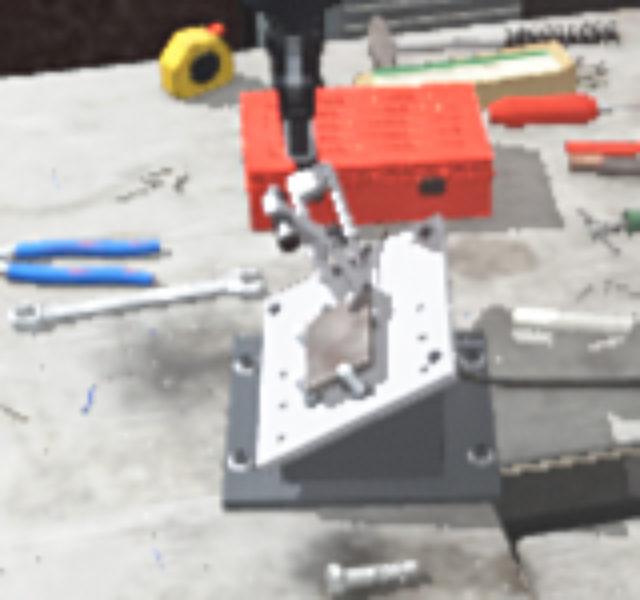

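The handle has gone over and the arm (290,210) has lifted off the coupon. I continue to the stop.

carry_out([
  [-0.05,0.06,0.06,0,-1],
  [-0.09,0.115,0.12,0,-1],
  [-0.14,0.15,0.19,0,-1],
  [-0.18,0.17,0.24,0,-1],
  [-0.19,0.175,0.28,0,-1],
  [-0.19,0.175,0.28,0,-1],
])

```text
clock: 8.68
position: [0.5854, 0.3122, 0.0934]
ee_rot: [0.101, 0.995, 0.001, 0.002]
ft_force: [-6.3, -2.9, 23.8]
grip_width: 0.003
grasp_force: 11.7
```

```bash
python3 - <<'E'
from to import *
to(axis(108,84)-.0157*ey-.003*zh)
p=camera("side");im=p["img"][:,:,::-1];P=cloud(p);Q=bed(P)
cv2.imwrite("pics/g.png",cv2.resize(im[100:250,150:310],(640,600)))
m=outline_of("clamp_arm",p)
for r in m[:2]: X=Q[r["region"]&(p["depth"]>0)]-[0,-31,12];print("arm",r["conf"],np.percentile(X,[5,50,95],axis=0).round())
m=outline_of("clamp_handle",p)
for r in m[:2]: X=Q[r["region"]&(p["depth"]>0)]-[0,-31,12];print("handle",r["conf"],np.percentile(X,[5,50,95],axis=0).round())
E
```

```text
t 8.68 TCP [0.5854 0.3122 0.0934] hdg 78.39 spin -0.004 units [ 0.051 -0.005 -0.018] tilt [-0.003  0.003 -1.   ] F [-6.3 -2.9 23.8] w 0.003
arm 0.62 [[ -5.  72.  28.]
 [  2.  93.  70.]
 [  6. 111.  97.]]
handle 0.67 [[ 165. -179. -226.]
 [ 202. -145. -202.]
 [ 238.  -93. -183.]]
handle 0.54 [[-13. 104.   0.]
 [  7. 159.  14.]
 [ 17. 188.  20.]]
```

View pics/g.png

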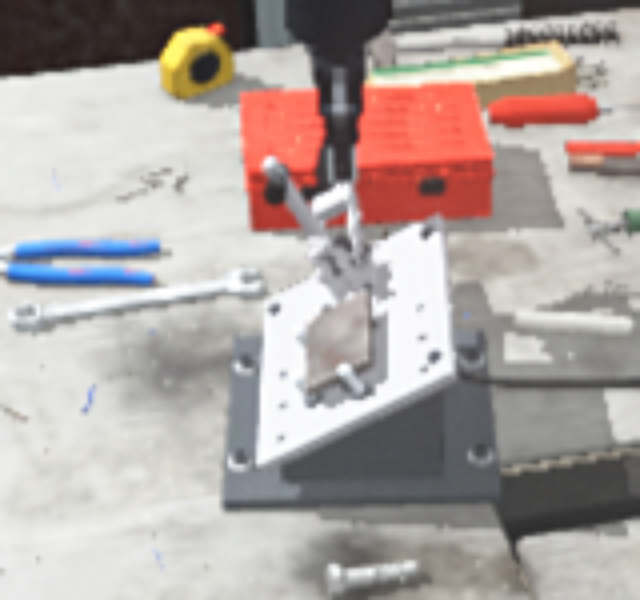

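The arm now stands up, with about 24 N against the stop. I retreat upward, open the gripper and hover over the coupon.

carry_out([
  [0,0,-0.4,0,-1],
  [0,0,-0.8,0,-0.5],
  [0,-0.3,-0.97,0,1],
  [0.05,-0.6,-0.97,0,1],
  [0.115,-1,-0.97,0,1],
  [0.115,-1,-0.97,0,1],
])

```text
clock: 9.57
position: [0.5366, 0.1629, 0.2357]
ee_rot: [0.104, 0.995, -0.0, 0.0]
ft_force: [1.7, -0.9, 0.8]
grip_width: 1.0
grasp_force: 0.0
```

carry_out([
  [0,-0.24,0,0,1],
  [0,-0.24,0,0,1],
  [0,-0.24,0,0,1],
])

```text
clock: 9.95
position: [0.5297, 0.1338, 0.2351]
ee_rot: [0.101, 0.995, 0.0, 0.0]
ft_force: [-0.3, -0.3, 0.5]
grip_width: 1.001
grasp_force: 0.0
```

```bash
python3 - <<'E'
from to import *
np.set_printoptions(precision=1,suppress=True)
to(nest-.016*hd+.1*zh)
S=camera("side");W=camera("wrist");im=W["img"][:,:,::-1]
cv2.imwrite("pics/w1.png",im)
print("wristcam",(-np.array(W["R"]).T@W["t"]-manip.get_obs()["position"])*1000)
for n,p in(("s",S),("w",W)):
    Q=(cloud(p)-nest)@B*1000
    for q in("coupon","clamp_arm","clamp_handle"):
      for r in outline_of(q,p)[:2]:
        X=Q[r["region"]&(p["depth"]>0)]
        if q=="coupon": X=X[abs(X[:,2]-8)<3]
        if len(X)>5: print(n,q,r["conf"],len(X),np.percentile(X,[2,50,98],axis=0).ravel(), cv2.minAreaRect(np.float32(X[:,:2])) if q=="coupon" else "")
P=cloud(S);T=manip.get_obs()["position"];X=P[S["depth"]>0]-T;u=np.c_[X@hd,X@ey,X[:,2]]*1000
s=u[(abs(u[:,0])<16)&(abs(u[:,1])<62)&(u[:,2]>-20)&(u[:,2]<60)]
print("tips",np.histogram(s[:,2],bins=np.arange(-20,61,5))[0],s.min(0),s.max(0))
E
```

```text
t 9.95 TCP [0.5 0.1 0.2] hdg 78.45 spin -0.002 units [-0.  -0.   0.3] tilt [-0.  0. -1.] F [-0.3 -0.3  0.5] w 1.001
wristcam [-64.7  14.1 159.2]
s coupon 0.75 293 [-25.1 -40.3   5.6   1.4  -2.5   8.6  24.7  39.3  10.7] ((-2.282135009765625, -1.6602401733398438), (85.89794921875, 56.29936981201172), 87.83799743652344)
s clamp_arm 0.54 168 [-74.7  70.2 -53.4   1.7  92.1  61.7   7.9 285.9  98. ] 
s clamp_handle 0.62 166 [-12.1  98.6   1.3   7.6 164.7  16.2  18.  217.5  28. ] 
w coupon 0.89 3335 [-24.  -34.7   8.5   1.3   3.6  10.1  24.6  42.   11. ] ((-0.3338642120361328, 3.68115234375), (80.00550079345703, 50.582393646240234), 89.90658569335938)
w clamp_arm 0.56 1845 [-14.   73.1  -9.    3.   94.9  90.3   7.3 121.5 101.5] 
tips [ 0  0  0  0  0  0  0  0  0  8 21 21 15 18 19 20] [-10.9 -59.1  28.2] [10.9 44.8 59.6]
```

View pics/w1.png

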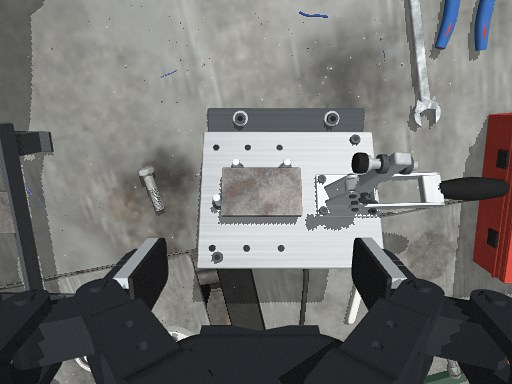

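The wrist view shows the arm standing open (375,162), the handle lying back (475,188), the coupon at (260,192) square to the tool, the end pin at (216,203), and the pads at (165,245) and (357,245). I now find the pad centre in the same picture to centre the grip.

```bash
python3 - <<'E'
from to import *
np.set_printoptions(precision=1,suppress=True)
T=manip.get_obs()["position"]
W=camera("wrist");P=cloud(W);ok=W["depth"]>0
X=P-T;u=np.stack([X@hd,X@ey,X[...,2]],-1)*1000
f=ok&(u[...,2]>15)&(u[...,2]<70)&(abs(u[...,1])<75)&(abs(u[...,0])<25)
for sgn in(-1,1):
    a=u[f&(u[...,1]*sgn>0)]; print("finger",sgn,len(a),a.min(0),a.max(0)); 
    for z in range(20,70,8):
        b=a[(a[:,2]>=z)&(a[:,2]<z+8)]
        if len(b):print("  z",z,"h",b[:,0].min(),b[:,0].max(),"|y| inner",np.percentile(b[:,1]*sgn,[2,20,98]))
r=outline_of("coupon",W)[0]; c=u[r["region"]&ok]; 
Q=(P-nest)@B*1000; q=Q[r["region"]&ok]; k=abs(q[:,2]-np.median(q[:,2]))<3
print("coupon rel TCP: h",np.percentile(c[k],[1,99],axis=0)); print("nest frame",np.median(q,0),cv2.minAreaRect(np.float32(q[k][:,:2])))
ys,xs=np.nonzero(r["region"]);print("px",xs.min(),xs.max(),ys.min(),ys.max())
# end pin
m=ok&(Q[...,2]>10)&(Q[...,2]<18)&(Q[...,1]<-36)&(Q[...,1]>-60)&(abs(Q[...,0])<30)
print("pin",Q[m].min(0),Q[m].max(0),m.sum())
m=ok&(Q[...,1]>44)&(Q[...,1]<72)&(Q[...,0]>-30)&(Q[...,0]<25)&(Q[...,2]<60)
H=Q[m]
for y in range(44,72,3):
    b=H[(H[:,1]>=y)&(H[:,1]<y+3)]; print(y,len(b),b[:,2].max() if len(b) else None,end="; ")
E
```

```text
finger -1 2688 [-13.2 -55.6  28.8] [ 10.7 -41.   70. ]
  z 28 h -12.301343853694512 10.526053018493558 |y| inner [41.3 41.5 47.5]
  z 36 h -12.42414322141046 10.439299109673868 |y| inner [41.3 41.6 54.5]
  z 44 h -12.823078267928102 10.298417101776167 |y| inner [41.3 41.6 54.6]
  z 52 h -12.697301354793243 10.736694548896542 |y| inner [41.3 41.6 54.7]
  z 60 h -12.625195306311918 1.5161503793302715 |y| inner [41.3 41.7 48. ]
  z 68 h -13.166766951392818 -4.456414271082979 |y| inner [41.9 43.4 53.1]
finger 1 2692 [-13.3  43.   28.6] [11.  57.8 70. ]
  z 28 h -11.96241990215004 10.73724579325904 |y| inner [43.4 43.7 49.6]
  z 36 h -12.337991459478697 10.637587607818299 |y| inner [43.4 43.6 56.7]
  z 44 h -12.23350586437425 10.9774763205285 |y| inner [43.4 43.7 56.8]
  z 52 h -12.421223667616642 10.588106370660059 |y| inner [43.3 43.7 56.8]
  z 60 h -12.5254945408163 1.4309989188401644 |y| inner [43.4 43.7 50.2]
  z 68 h -13.253677455317236 -6.6737255270622535 |y| inner [43.4 45.2 55. ]
coupon rel TCP: h [[  -9.1  -35.1 -150.6]
 [  34.    42.7 -125.5]]
nest frame [ 1.2  3.7 10.3] ((-0.42663002014160156, 3.891937255859375), (79.8299560546875, 50.52064895629883), 89.84770202636719)
px 222 302 167 216
pin [  1.3 -44.4  10. ] [ 11.7 -36.   16.2] 60
44 28 -7.843928377363863; 47 145 -7.888397557694809; 50 140 -7.808572198489326; 53 134 -7.960324034995326; 56 142 -8.02253630269482; 59 166 -4.590238619845706; 62 158 -1.2382651844688477; 65 146 -0.8884251236091889; 68 143 -0.9406569781887105; 71 46 2.856910837341942;
```

carry_out([
  [0.017,0.01,0.3,0,1],
  [0.017,0.01,0.65,0,1],
  [0.017,0.01,1,0,1],
  [0.017,0.01,1,0,1],
  [0.017,0.01,1,0,1],
])

```text
clock: 11.08
position: [0.5285, 0.1353, 0.0872]
ee_rot: [0.101, 0.995, 0.0, 0.001]
ft_force: [0.0, 0.4, 0.5]
grip_width: 1.001
grasp_force: 0.0
```

```bash
cat > near.py <<'E'
from to import *
np.set_printoptions(precision=1,suppress=True)
to(nest-.0185*hd+.0015*ey)
T=manip.get_obs()["position"]
W=camera("wrist");P=cloud(W);ok=W["depth"]>0
X=P-T;u=np.stack([X@hd,X@ey,X[...,2]],-1)*1000
f=ok&(u[...,2]>30)&(u[...,2]<55)&(abs(u[...,1])<75)&(abs(u[...,0])<25)
g=[np.percentile(u[f&(u[...,1]*s>0)][:,1]*s,5)*s for s in(-1,1)]; a=u[f]
Q=(P-nest)@B*1000
cand=outline_of("coupon",W)
if cand:
    q=Q[cand[0]["region"]&ok]; k=abs(q[:,2]-np.median(q[:,2]))<3
    print("conf",cand[0]["conf"],"nest frame",np.median(q,0),cv2.minAreaRect(np.float32(q[k][:,:2])), np.percentile(q[k],[1,99],axis=0))
yt=((T-nest)@ey)*1000
print("gap inner in nest y:",g[0]+yt,g[1]+yt,"tip h",a[:,0].min(),a[:,0].max())
cv2.imwrite("pics/w_near.png",W["img"][:,:,::-1])
E
python3 near.py
```

```text
t 11.07 TCP [0.5 0.1 0.1] hdg 78.42 spin -0.003 units [-0. -0. -0.] tilt [-0.  0. -1.] F [0.  0.4 0.5] w 1.001
conf 0.57 nest frame [ 1.1  3.6 10.2] ((-0.21043014526367188, 3.4863510131835938), (80.10433197021484, 49.99855422973633), 89.87313079833984) [[-24.6 -35.4   8.7]
 [ 24.2  42.5  11.8]]
gap inner in nest y: -39.616428503328436 45.188983795022175 tip h -12.841042585900484 11.043639736794717
```

carry_out([
  [0,0.005,0,0,1],
  [0,0.005,0.08,0,1],
  [0,0.005,0.16,0,1],
  [0,0.005,0.23,0,1],
  [0,0.005,0.23,0,1],
])

```text
clock: 11.8
position: [0.5266, 0.1354, 0.0493]
ee_rot: [0.101, 0.995, -0.001, -0.001]
ft_force: [0.6, 0.1, -0.4]
grip_width: 0.997
grasp_force: 0.0
```

```bash
python3 near.py; python3 - <<'E'
import cv2
im=cv2.imread("pics/w_near.png");cv2.imwrite("pics/h.png",im)
E
```

```text
t 11.8 TCP [0.5 0.1 0. ] hdg 78.42 spin -0.003 units [-0.  -0.  -0.3] tilt [ 0. -0. -1.] F [ 0.6  0.1 -0.4] w 0.997
conf 0.6 nest frame [-8.4  3.6 10.2] ((-7.184344291687012, 3.5439109802246094), (80.12411499023438, 36.157108306884766), 89.7833023071289) [[-25.1 -35.4   8.7]
 [  8.7  42.4  11.7]]
gap inner in nest y: -1.0473700043511047 4.026579622260549 tip h -15.552076971762865 24.996004207838965
```

View pics/h.png

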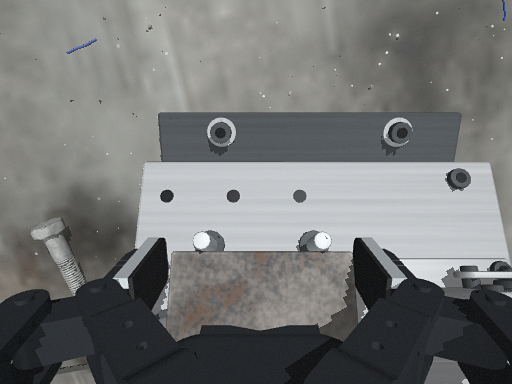

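The pads straddle both ends of the coupon (165 and 355 px) outside the low pins, with no contact force. I raise 3 mm and close.

carry_out([
  [0,0,-0.02,0,1],
  [0,0,-0.02,0,-1],
  [0,0,-0.02,0,-1],
  [0,0,-0.02,0,-1],
], force=60)

```text
clock: 12.4
position: [0.5279, 0.1359, 0.0553]
ee_rot: [0.101, 0.995, 0.0, 0.001]
ft_force: [-4.7, -2.5, 12.2]
grip_width: 0.912
grasp_force: 67.7
```

carry_out([
  [0,0,-0.05,0,-1],
  [0,0,-0.15,0,-1],
  [0,0,-0.35,0,-1],
  [0,0,-0.6,0,-1],
  [0,0,-0.85,0,-1],
  [0,0,-0.85,0,-1],
])

```text
clock: 13.15
position: [0.5292, 0.136, 0.185]
ee_rot: [0.101, 0.995, 0.001, 0.003]
ft_force: [0.9, -0.6, -2.6]
grip_width: 0.909
grasp_force: 73.1
```

```bash
python3 - <<'E'
from to import *
np.set_printoptions(precision=3,suppress=True)
to(nest)
p=camera("side");P=cloud(p)
cv2.imwrite("pics/i.png",cv2.resize(p["img"][:,:,::-1][80:230,150:350],(800,600)))
for r in outline_of("coupon",p)[:3]:
    X=P[r["region"]&(p["depth"]>0)]; c=np.median(X,0); X=X[np.linalg.norm(X-c,axis=1)<.06]
    n=np.linalg.svd(X-X.mean(0))[2][2]; n*=np.sign(n[2]); print(r["conf"],X.mean(0),n,np.degrees(np.arctan2(-n@hd,n[2])),"rms",np.std((X-X.mean(0))@n))
E
```

```text
t 13.15 TCP [0.529 0.136 0.185] hdg 78.4 spin -0.003 units [-0.12  -0.019  0.645] tilt [-0.005  0.003 -1.   ] F [ 0.9 -0.6 -2.6] w 0.909
0.75 [0.553 0.124 0.23 ] [-0.457  0.073  0.886] 27.553663672656814 rms 0.002195370772819211
0.66 [0.579 0.243 0.104] [ 0.749 -0.185  0.636] -50.50054900014845 rms 0.0015915075453318223
```

View pics/i.png

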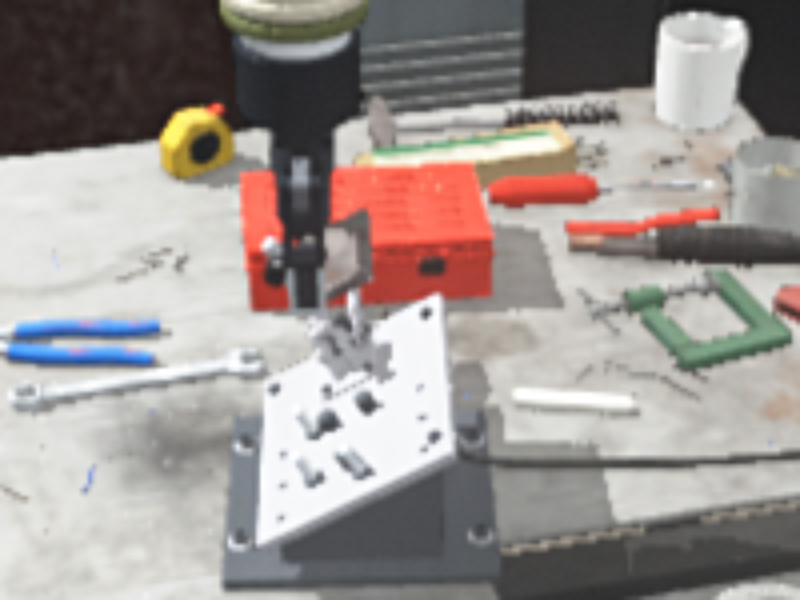

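The coupon is held at about 27° tilt. With the tool only able to point down, I'll lay it flat on the free bench in front, then regrip it across its long edges.

carry_out([
  [0.1,-0.3,0,0,-1],
  [0.25,-0.6,0,0,-1],
  [0.4,-0.9,0.1,0,-1],
  [0.54,-1,0.3,0,-1],
  [0.54,-1,0.4,0,-1],
])

```text
clock: 13.88
position: [0.4153, 0.0041, 0.119]
ee_rot: [0.102, 0.995, -0.0, -0.002]
ft_force: [0.5, 1.2, -3.3]
grip_width: 0.903
grasp_force: 73.1
```

carry_out([
  [0,-0.17,0.2,0,-1],
  [0,-0.17,0.5,0,-1],
  [0,-0.17,0.6,0,-1],
  [0,-0.17,0.6,0,-1],
  [0,-0.17,0.6,0,-1],
])

```text
clock: 14.5
position: [0.4136, -0.0197, 0.0317]
ee_rot: [0.101, 0.995, 0.0, 0.0]
ft_force: [0.3, -0.1, -1.2]
grip_width: 0.908
grasp_force: 74.0
```

```bash
cat > cp.py <<'E'
from to import *
np.set_printoptions(precision=3,suppress=True)
to(np.array([.415,-.02,-.02])); print("j",manip.get_obs()["joint_pos"])
p=camera("side");P=cloud(p);T=manip.get_obs()["position"]
for r in outline_of("coupon",p)[:3]:
    X=P[r["region"]&(p["depth"]>0)]; c=np.median(X,0); X=X[np.linalg.norm(X-c,axis=1)<.06]
    n=np.linalg.svd(X-X.mean(0))[2][2]; n*=np.sign(n[2]); print(r["conf"],len(X),X.mean(0),"zmin/max",np.percentile(X[:,2],[2,98]),"tilt",np.degrees(np.arctan2(-n@hd,n[2])))
    u=np.c_[(X-T)@hd,(X-T)@ey]*1000; print("   h,y range rel TCP",np.percentile(u,[2,98],axis=0).round(1).tolist(),cv2.minAreaRect(np.float32(X[:,:2]*1000)))
print("bolt",[(b["position"],b["conf"]) for b in boxes_of("bolt",p)[:2]])
cv2.imwrite("pics/s_last.png",p["img"][:,:,::-1])
E
python3 cp.py
```

```text
t 14.5 TCP [ 0.414 -0.02   0.032] hdg 78.45 spin -0.002 units [-0.009 -0.     0.344] tilt [-0.001  0.    -1.   ] F [ 0.3 -0.1 -1.2] w 0.908
j [-0.43   0.072  0.381  2.207 -0.035  0.867  1.341]
bolt [([0.5298, -0.0102, 0.0098], 0.45)]
```

carry_out([
  [0,0,0.15,0,-1],
  [0,0,0.3,0,-1],
  [0,0,0.33,0,-1],
  [0,0,0.35,0,-1],
  [0,0,0.35,0,-1],
], force=40)

```text
clock: 15.28
position: [0.4134, -0.0198, -0.0206]
ee_rot: [0.101, 0.995, 0.0, 0.0]
ft_force: [-1.0, -1.2, 0.6]
grip_width: 0.909
grasp_force: 74.4
```

```bash
python3 cp.py; cat > wl.py <<'E'
from to import *
np.set_printoptions(precision=3,suppress=True)
p=camera("wrist");P=cloud(p);T=manip.get_obs()["position"]
cv2.imwrite("pics/w_last.png",p["img"][:,:,::-1])
for r in outline_of("coupon",p)[:2]:
    X=P[r["region"]&(p["depth"]>0)]; c=np.median(X,0); X=X[np.linalg.norm(X-c,axis=1)<.06]
    n=np.linalg.svd(X-X.mean(0))[2][2]; n*=np.sign(n[2]); X=X[abs((X-X.mean(0))@n)<.003]
    print("w",r["conf"],len(X),X.mean(0),"z",np.percentile(X[:,2],[2,98]),"tilt",np.degrees(np.arctan2(-n@hd,n[2])),cv2.minAreaRect(np.float32(X[:,:2]*1000)))
E
python3 wl.py
```

```text
t 15.28 TCP [ 0.413 -0.02  -0.021] hdg 78.42 spin -0.003 units [-0.011  0.001 -0.004] tilt [-0.001  0.001 -1.   ] F [-1.  -1.2  0.6] w 0.909
j [-0.415  0.184  0.375  2.239 -0.101  0.734  1.397]
0.62 278 [ 0.438 -0.028  0.024] zmin/max [0.015 0.033] tilt 26.848739676134826
   h,y range rel TCP [[10.2, -40.8], [40.3, 36.2]] ((436.6524963378906, -25.237380981445312), (82.07483673095703, 33.19654846191406), 77.28870391845703)
bolt [([0.5739, 0.2971, 0.1018], 0.22)]
w 0.8 15170 [ 0.423 -0.021  0.018] z [0.009 0.027] tilt 29.800312464679042 ((423.6199035644531, -20.928016662597656), (79.89297485351562, 35.64517593383789), 78.42013549804688)
```

carry_out([
  [0,0,0.01,0,-1],
  [0,0,0.02,0,-1],
  [0,0,0.03,0,-1],
  [0,0,0.04,0,-1],
], force=20)

```text
clock: 16.02
position: [0.4169, -0.0202, -0.0239]
ee_rot: [0.101, 0.995, 0.001, 0.003]
ft_force: [-10.1, -5.9, 54.6]
grip_width: 0.905
grasp_force: 89.6
```

```bash
python3 cp.py; python3 wl.py
```

```text
t 16.02 TCP [ 0.417 -0.02  -0.024] hdg 78.37 spin -0.004 units [ 0.012 -0.001 -0.026] tilt [-0.006  0.002 -1.   ] F [-10.1  -5.9  54.6] w 0.905
j [-0.411  0.194  0.374  2.236 -0.108  0.72   1.405]
0.84 281 [ 0.441 -0.031  0.02 ] zmin/max [0.014 0.027] tilt 18.243472921295655
   h,y range rel TCP [[10.1, -41.2], [39.8, 33.7]] ((440.6506042480469, -26.787574768066406), (83.94176483154297, 30.811805725097656), 80.61505889892578)
bolt [([0.53, -0.0093, 0.0102], 0.41)]
w 0.63 15429 [ 0.425 -0.021  0.016] z [0.009 0.022] tilt 21.085270499877403 ((426.25433349609375, -21.24090576171875), (79.86027526855469, 38.9910888671875), 77.59764099121094)
```

carry_out([
  [0,0,0.0,0,0.82],
  [0,0,0.0,0,0.83],
], force=20)

```text
clock: 16.52
position: [0.417, -0.0203, -0.0243]
ee_rot: [0.101, 0.995, 0.001, 0.004]
ft_force: [-4.2, -4.2, 38.2]
grip_width: 0.918
grasp_force: 61.0
```

```bash
python3 wl.py
```

```text
w 0.94 15829 [ 0.425 -0.021  0.016] z [0.009 0.023] tilt 21.755237177291193 ((426.20391845703125, -21.008506774902344), (80.38581848144531, 38.879180908203125), 78.07898712158203)
```

carry_out([
  [0,0,0.0,0,0.85],
  [0,0,0.01,0,0.86],
  [0,0,0.01,0,0.87],
])

```text
clock: 17.0
position: [0.4171, -0.0203, -0.0257]
ee_rot: [0.101, 0.995, 0.001, 0.004]
ft_force: [-5.4, -3.5, 42.6]
grip_width: 0.937
grasp_force: 27.6
```

```bash
python3 wl.py
```

```text
w 0.6 15785 [ 0.424 -0.021  0.015] z [0.009 0.022] tilt 20.46655480537652 ((426.17388916015625, -21.143836975097656), (80.38632202148438, 39.26325607299805), 78.8882827758789)
```

carry_out([
  [0,0,-0.01,0,0.88],
  [0,0,-0.01,0,0.89],
  [0,0,-0.01,0,0.9],
  [0,0,-0.01,0,0.91],
  [0,0,-0.01,0,0.92],
])

```text
clock: 17.73
position: [0.4151, -0.0195, -0.0263]
ee_rot: [0.101, 0.995, 0.0, 0.002]
ft_force: [2.9, 0.5, 7.0]
grip_width: 0.959
grasp_force: 3.3
```

```bash
python3 wl.py
```

```text
w 0.76 14085 [ 0.427 -0.021  0.01 ] z [0.007 0.011] tilt 2.0646878704412877 ((431.1517028808594, -22.12325668334961), (81.71526336669922, 46.132057189941406), 78.19012451171875)
```

The coupon now lies flat on the bench (tilt about 2°, grip 3 N). I release, rise and turn 90°.

carry_out([
  [0,0,0,0,1],
  [0,0,0,0,1],
  [0,0,-0.2,0,1],
  [0,0,-0.5,0,1],
  [0,0,-0.7,0.35,1],
  [0,0,-0.7,0.7,1],
  [0,0,-0.7,1,1],
])

```text
clock: 18.7
position: [0.4128, -0.0198, 0.0779]
ee_rot: [0.358, 0.934, 0.0, 0.0]
ft_force: [0.4, 0.3, 0.3]
grip_width: 1.001
grasp_force: 0.0
```

carry_out([
  [0,0,0,0.35,1],
  [0,0,0,0.7,1],
  [0,0,0,1,1],
])

```text
clock: 19.08
position: [0.4125, -0.0199, 0.0774]
ee_rot: [0.587, 0.81, -0.0, -0.0]
ft_force: [0.3, -0.3, 0.0]
grip_width: 1.002
grasp_force: 0.0
```

carry_out([
  [0,0,0,0.35,1],
  [0,0,0,0.7,1],
  [0,0,0,1,1],
  [0,0,0,1,1],
])

```text
clock: 19.58
position: [0.4126, -0.0199, 0.0774]
ee_rot: [0.775, 0.632, -0.0, -0.0]
ft_force: [-0.5, 0.4, 0.6]
grip_width: 1.003
grasp_force: 0.0
```

```bash
python3 - <<'E'
from to import *
np.set_printoptions(precision=4,suppress=True)
o=manip.get_obs();to(o["position"],-11.5);print(o["joint_pos"])
E
python3 wl.py; python3 cp.py
```

```text
t 19.57 TCP [ 0.4126 -0.0199  0.0774] hdg -11.53 spin -0.001 units [0. 0. 0.] tilt [-0. -0. -1.] F [-0.5  0.4  0.6] w 1.003
[-0.4429 -0.0127  0.3823  2.1698  0.0056  0.984  -0.2649]
w 0.56 6583 [ 0.434 -0.02   0.01 ] z [0.008 0.011] tilt 0.06997017999181297 ((433.8712158203125, -22.432453155517578), (80.07476806640625, 49.98862838745117), 78.25057983398438)
t 19.68 TCP [ 0.413 -0.02   0.077] hdg -11.37 spin -2.996 units [0.002 0.015 0.65 ] tilt [ 0. -0. -1.] F [-0.4  0.2 -0.9] w 0.996
j [-0.443 -0.013  0.382  2.17   0.006  0.984 -0.262]
0.78 473 [ 0.434 -0.027  0.008] zmin/max [0.004 0.012] tilt 0.3940837265561004
   h,y range rel TCP [[-2.1, -40.5], [46.5, 39.1]] ((433.6423034667969, -23.81464385986328), (85.78004455566406, 51.579002380371094), 78.0556411743164)
bolt [([0.5326, -0.0058, 0.0114], 0.56)]
```

carry_out([
  [0.011,0.142,0,0,0.4],
  [0.011,0.142,0,0,0.4],
  [0.011,0.142,0.1,0.01,0.4],
  [0.011,0.142,0.2,0.01,0.4],
  [0.011,0.142,0.2,0.01,0.4],
])

```text
clock: 20.45
position: [0.4324, -0.0227, 0.046]
ee_rot: [0.776, 0.63, -0.001, -0.001]
ft_force: [-0.3, 0.4, 0.5]
grip_width: 0.7
grasp_force: 0.0
```

```bash
cat > tips.py <<'E'
from to import *
np.set_printoptions(precision=1,suppress=True)
o=manip.get_obs();T=o["position"];to(T,-11.8);M=R.from_quat(o["ee_rot"]).as_matrix()
for n in("wrist","side"):
    p=camera(n);P=cloud(p);ok=p["depth"]>0
    u=(P-T)@M*1000   # tool frame, z down
    f=ok&(abs(u[...,0])<15)&(u[...,2]<0)&(u[...,2]>-60)&(abs(u[...,1])<60)
    for s in(-1,1):
        a=u[f&(u[...,1]*s>0)]
        if len(a)>20: b=a[a[:,2]>-48];print(n,s,len(a),"tip z (down)",np.percentile(a[:,2],[90,99.5]),"inner y",np.percentile(b[:,1]*s,[2,10]) if len(b) else None,"x",a[:,0].min(),a[:,0].max())
    for r in outline_of("coupon",p)[:1]:
        c=u[r["region"]&ok];c=c[abs(c[:,2]-np.median(c[:,2]))<6];print(n,"coupon in tool",np.median(c,0),np.percentile(c,[1,99],axis=0).ravel(),cv2.minAreaRect(np.float32(c[:,:2])))
cv2.imwrite("pics/s_last.png",p["img"][:,:,::-1])
E
python3 tips.py
```

```text
t 20.45 TCP [ 0.4 -0.   0. ] hdg -11.87 spin -0.002 units [0. 0. 0.] tilt [-0. -0. -1.] F [-0.3  0.4  0.5] w 0.7
wrist -1 2004 tip z (down) [-29.4 -22.4] inner y [30.5 30.6] x -10.512414117348744 13.037644003618977
wrist 1 1999 tip z (down) [-29.3 -22.3] inner y [28.8 28.9] x -10.376768820540383 12.76927194987538
wrist coupon in tool [ 4.2  1.4 36.2] [-37.6 -22.8  34.7  40.2  25.6  38. ] ((0.4569511413574219, 1.3773117065429688), (49.97930908203125, 80.51316833496094), 89.97866821289062)
side -1 74 tip z (down) [-29.1 -24.1] inner y [28.5 28.6] x -14.85428106126481 10.453453108688898
side 1 61 tip z (down) [-30.8 -22.8] inner y [32.1 32.4] x -13.954890836439523 1.5210518089776466
side coupon in tool [-4.6  3.2 37.4] [-42.7 -19.7  33.8  37.4  27.1  41.6] ((-1.6526908874511719, 2.88104248046875), (48.85821533203125, 84.2938461303711), 89.95512390136719)
```

carry_out([
  [0,0.011,0.15,0,0.4],
  [0,0.011,0.3,0,0.4],
  [0,0.011,0.42,0,0.4],
  [0,0.011,0.42,0,0.4],
  [0,0.011,0.42,0,-1],
  [0,0.011,0.42,0,-1],
  [0,0.011,0.42,0,-1],
  [0,0.011,0.42,0,-1],
], force=40)

```text
clock: 21.65
position: [0.4363, -0.0228, -0.0145]
ee_rot: [0.776, 0.63, 0.001, 0.0]
ft_force: [-2.5, -0.7, 7.5]
grip_width: 0.569
grasp_force: 42.5
```

carry_out([
  [0,0,-0.2,0,-1],
  [0,0,-0.55,0,-1],
  [-0.1,0.15,-0.83,0,-1],
  [-0.3,0.4,-0.83,0,-1],
  [-0.5,0.65,-0.83,0.03,-1],
  [-0.6,0.8,-0.83,0.03,-1],
  [-0.6,0.8,-0.83,0.03,-1],
])

```text
clock: 22.52
position: [0.535, -0.1373, 0.1089]
ee_rot: [0.782, 0.623, -0.0, 0.0]
ft_force: [-0.8, 1.0, -3.3]
grip_width: 0.565
grasp_force: 42.9
```

```bash
cat > rk.py <<'E'
from to import *
to(np.array([.6043,-.2140,.0355]),-12.7)
E
python3 rk.py
```

```text
t 22.52 TCP [ 0.535  -0.1373  0.1089] hdg -12.91 spin -0.007 units [-0.394  0.565  0.49 ] tilt [-0.001  0.    -1.   ] F [-0.8  1.  -3.3] w 0.565
```

carry_out([
  [-0.2,0.28,0,0,-1],
  [-0.394,0.565,0,-0.007,-1],
  [-0.394,0.565,0,-0.007,-1],
  [-0.394,0.565,0.05,-0.007,-1],
  [-0.394,0.565,0.05,-0.007,-1],
])

```text
clock: 23.15
position: [0.6033, -0.2102, 0.1009]
ee_rot: [0.78, 0.626, -0.0, -0.001]
ft_force: [0.5, 0.2, -1.9]
grip_width: 0.569
grasp_force: 43.1
```

```bash
python3 rk.py; python3 - <<'E'
from to import *
np.set_printoptions(precision=1,suppress=True)
a=np.radians(-12.7);Rk=np.array([[np.cos(a),-np.sin(a),0],[np.sin(a),np.cos(a),0],[0,0,1]]);C=np.array([.5506,-.2019,0])
for n in("side","wrist"):
    p=camera(n);P=cloud(p);ok=p["depth"]>0;Q=(P-C)@Rk*1000
    for q in("coupon","done_coupon"):
      for r in outline_of(q,p)[:2]:
        X=Q[r["region"]&ok];X=X[abs(X[:,2]-np.median(X[:,2]))<5]
        if len(X)>10: print(n,q,round(r["conf"],2),len(X),np.median(X,0),cv2.minAreaRect(np.float32(X[:,:2])))
    # upstand tops
    m=ok&(abs(Q[...,2]-67)<4)&(abs(Q[...,0])<138)
    for s in(-1,1):
        y=Q[m&(Q[...,1]*s>30)&(Q[...,1]*s<65)]
        if len(y)>20: print(n,"upstand",s,len(y),np.percentile(y[:,1],[5,50,95]))
    cv2.imwrite(f"pics/rk_{n}.png",p["img"][:,:,::-1])
E
```

```text
t 23.15 TCP [ 0.6033 -0.2102  0.1009] hdg -12.49 spin 0.007 units [-0.024  0.013  0.436] tilt [ 0.001 -0.002 -1.   ] F [ 0.5  0.2 -1.9] w 0.569
side coupon 0.68 611 [ 54.6  -4.6 123.6] ((55.209388732910156, 0.6685371398925781), (82.55775451660156, 47.815914154052734), 85.99234771728516)
side coupon 0.25 464 [204.5 174.8  13.6] ((207.86814880371094, 190.55148315429688), (99.95027160644531, 85.24798583984375), 69.72147369384766)
side done_coupon 0.61 560 [-37.4  -1.3  58.4] ((-39.658447265625, 0.044811248779296875), (76.43583679199219, 49.334999084472656), 88.4494857788086)
side upstand -1 379 [-52.1 -50.1 -46.9]
side upstand 1 250 [45.4 47.9 51.8]
wrist coupon 0.84 15968 [ 53.1   7.7 126.1] ((53.13636016845703, 2.6689910888671875), (50.288238525390625, 80.66675567626953), 0.21344180405139923)
wrist done_coupon 0.78 8266 [-39.    6.1  59.9] ((-39.82564163208008, 2.7322921752929688), (80.09831237792969, 51.15580749511719), 89.77239990234375)
wrist upstand -1 1054 [-48.4 -45.3 -44.6]
wrist upstand 1 2812 [49.2 51.3 52.9]
```

The held coupon is centred over the rack (y agrees with the done coupon in both views), about 95 mm from it along the rails. I lower it.

carry_out([
  [0,0,0.15,0,-1],
  [0,0,0.3,0,-1],
  [0,0,0.38,0,-1],
  [0,0,0.41,0,-1],
  [0,0,0.425,0,-1],
  [0,0,0.425,0,-1],
])

```text
clock: 24.2
position: [0.6045, -0.2122, 0.0384]
ee_rot: [0.78, 0.625, 0.0, 0.0]
ft_force: [-0.4, 0.2, -2.7]
grip_width: 0.566
grasp_force: 43.1
```

carry_out([
  [0,0,0.01,0,-1],
  [0,0,0.02,0,-1],
  [0,0,0.03,0,-1],
  [0,0,0.03,0,-1],
])

```text
clock: 24.7
position: [0.6045, -0.2121, 0.0355]
ee_rot: [0.78, 0.625, 0.001, 0.0]
ft_force: [-8.2, 3.8, 17.7]
grip_width: 0.567
grasp_force: 45.1
```

Contact with about 18 N. I ease the load off, open slowly and lift away.

carry_out([
  [0,0,-0.005,0,0.15],
  [0,0,-0.005,0,0.18],
  [0,0,-0.005,0,0.22],
  [0,0,-0.005,0,0.3],
  [0,0,-0.005,0,0.35],
  [0,0,-0.005,0,0.35],
  [0,0,-0.2,0,0.35],
  [0,0,-0.5,0,0.35],
  [0,0,-0.8,0,0.35],
  [0,0,-0.8,0,0.35],
])

```text
clock: 25.95
position: [0.6061, -0.213, 0.1574]
ee_rot: [0.78, 0.625, 0.002, 0.003]
ft_force: [0.6, 0.3, -0.4]
grip_width: 0.679
grasp_force: 0.0
```

```bash
python3 rk.py; python3 - <<'E'
from to import *
np.set_printoptions(precision=1,suppress=True)
a=np.radians(-12.7);Rk=np.array([[np.cos(a),-np.sin(a),0],[np.sin(a),np.cos(a),0],[0,0,1]]);C=np.array([.5506,-.2019,0])
for n in("wrist","side"):
    p=camera(n);P=cloud(p);ok=p["depth"]>0;Q=(P-C)@Rk*1000
    for q in("coupon","done_coupon"):
      for r in outline_of(q,p)[:2]:
        X=Q[r["region"]&ok];X=X[abs(X[:,2]-np.median(X[:,2]))<5]
        if len(X)>10:
            nn=np.linalg.svd(X-X.mean(0))[2][2]; print(n,q,round(r["conf"],2),len(X),np.median(X,0),cv2.minAreaRect(np.float32(X[:,:2])),"n",nn*100)
    for r in outline_of("clamp_arm",p)[:1]: X=(P[r["region"]&ok]-nest)@B*1000;print("arm",np.median(X,0))
cv2.imwrite("pics/fin.png",cv2.resize(p["img"][:,:,::-1],(768,576)))
E
```

```text
t 25.95 TCP [ 0.6061 -0.213   0.1574] hdg -12.58 spin 0.004 units [-0.009 -0.015  0.813] tilt [ 0.     0.007 -1.   ] F [ 0.6  0.3 -0.4] w 0.679
wrist coupon 0.89 5217 [54.1  4.6 59.8] ((53.8536262512207, 2.016925811767578), (50.137542724609375, 80.00791931152344), 0.0683610662817955) n [  0.   0. 100.]
wrist done_coupon 0.84 5338 [-39.3   5.7  59.9] ((-39.762794494628906, 2.917469024658203), (79.76337432861328, 50.4180793762207), 89.53667449951172) n [  0.6   0.  100. ]
wrist done_coupon 0.5 5215 [54.1  4.6 59.8] ((53.8536262512207, 2.016925811767578), (50.137542724609375, 80.00791931152344), 0.0683610662817955) n [  0.   0. 100.]
arm [ 198.1 -173.5 -202. ]
side done_coupon 0.88 562 [-39.2   1.1  58.5] ((-39.09791564941406, 2.4283676147460938), (75.80400085449219, 49.460140228271484), 89.46412658691406) n [  0.4   0.6 100. ]
arm [ 2.6 91.6 66. ]
```

View pics/fin.png

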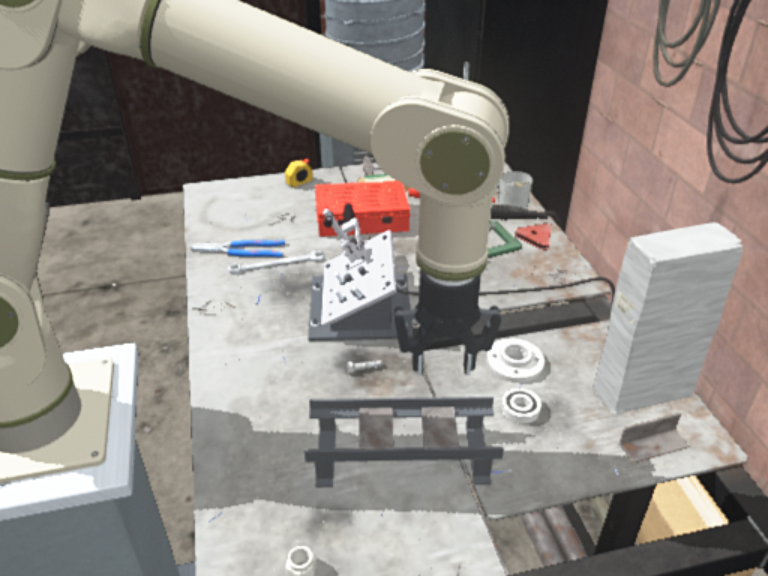

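The picture shows both coupons flat across the rails at (376,428) and (438,428). The clamp stands open at (350,230), the bolt and tools are where they were, and the gripper is clear. I hand in.

```bash
python3 -c "
from workcell import ticket
print(ticket.hand_in())"
```

```text
the job is handed in; nothing more can be done
None
```

The clamp is thrown fully open, and the coupon lies flat, same face up, across both rails beside the other one; I set it down on the bench once on the way to change grip, nothing else was moved, and the job was handed in at about 26 s.

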